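# Fold the lid stay and shut the wide cold chest

### The job

Two small white cold chests stand open on the lab bench, each lid held up by a folding stay locked straight. Shut the wider chest, the one with the chocolate tray in it: push in the knee of its stay so that it folds, then lower the lid gently, without slamming it, until it is fully shut. Leave the narrower chest's lid standing open as it is.

Things in the scene. Friction and masses are not known exactly. Their poses are not given: they have to be found in the camera images.
- wide_chest: Wider white chest, fixed; 170 (x) x 190 (y) x 130 mm high; origin at the centre of its underside, -x its front, towards the robot. Steel lid 170 long, 12 thick, plus a 15 mm pull tab at the free edge, hinged on the rear rim (x 85, z 130 mm). Its stay is outside the -y wall: two 70 mm bars from the wall (x -55, z 118) to the lid's side (x 40, z 220); the knee between them has a pin.
- wide_lid (a joint): Lid angle of the wide chest: 0 at the start (open 60 degrees, free edge at chest x 0, z 277 mm), grows as it shuts, 1.047 rad fully shut (lid top 142 mm above the bench). The hinge is stiff: the lid stays where it is left; once the stay is broken some 3 to 12 N down on its front half lowers it.
- wide_knee (a joint): Fold of its stay: 0 locked, 0.1 rad straight, about 2.6 lid shut. The knee's 14 mm round pin sticks out along chest y from -107 to -162 mm; while locked its axis is at x -10, z 171 mm. 5 to 10 N breaks it, only rearwards and down (+x and -z equally); push it 20 mm. The lid is locked till then. Near its outer end a vertical gripper clears the lid's side if its wide way lies along chest x.
- narrow_lid_edge (a point): Middle of the free edge of the narrower chest's open lid. This chest is alike but 120 mm wide and stands beside the wide one, on either side, with its own stay and pin on its -y wall. Its lid is to be left as it is.

How it is judged:
By the outcome, as a careful person would: the job done as asked, in the order asked, and still so for the second after the job is handed in, with the robot touching nothing.
It also fails if it takes over 35 s, if anything falls off the work surface, if the arm or the gripper's body presses on something with over 40 N, if the wrist force passes 120 N, or if a joint passes its speed limit or range.

### The arm

A 6-joint arm with a two-finger parallel gripper is mounted at the origin on the work surface. World frame = base frame: x ahead of the robot, y to its left, z up, the work surface at z = 0. Lengths are in m, angles in rad, forces in N, time in s.
With the tool pointing down it reaches from about 0.35 to 0.875 m from the base axis. Payload 4.2 kg.
Tool frame: the origin (TCP) lies between the finger pads; the fingertips stand 19 mm ahead of it and the grasp point (between the pads) is the TCP; z points along the fingers, y is the line along which they close (so a half turn about z gives the same grasp; the last joint's range is limited). The gripper opens to 85 mm and grips with 20 to 120 N. Pads are 22 mm wide; open, the fingers measure 114 mm over their backs; the gripper's body (76 mm by 85 mm) begins 54 mm behind the grasp point. The pads swing forward as they close: fully open they stand 13 mm farther back than shut.
Start: joints at [1.384, 0.385, 0.008, 0, -1.194, -0.259], TCP at [0.269, 0.564, 0.25] pointing down, gripper open.
Joint ranges: [-3.14, 3.14], [-1.21, 2.06], [-1.07, 1.41], [-3.16, 2.05], [-2.99, -0.16], [-3.1, 3.1]. Speed limits (rad/s): [2.79, 2.79, 3.14, 3.14, 3.14, 3.14].

### API

Orientations are given as a rotation vector (axis times angle).
In Python, from station import bot gives the robot as it stands.
- The arm moves only by the shell command python3 -m creep 'ROWS' [FORCE]. ROWS is JSON, a list of rows, each a list of 3 entries, a list of its own where there are three numbers: the shift along the tool's x, y, z in mm, then the turn, a rotation vector about the tool's x, y, z in degrees, then the closure, from -1 (fully open) to 1 (shut). In form: [[[x, y, z], [rx, ry, rz], gripper], ...]. A call has 1 to 8 rows; each row shifts and turns the commanded pose from where the row before left it, along the tool's axes as they then stand; what a row does not reach is not made up. A row lasts 1/10 s, in which the tool goes at most 50 mm and 8.59 degrees, less where a joint would pass 70% of its speed; a pose out of reach is approached as far as the arm can. A call with a gripper value outside its range is refused whole. The fingers move at their own pace and stop on an object; FORCE is the grip in N (left out, the last holds). Time passes only in rows, so rows that do not move let the fingers close. It gives the time, the measured TCP pose, the force, the opening and the grip force at its end, in the units of the state.
- bot.get_obs(): the state, without advancing time (a new reading comes with each control period).
- bot.capture(name): name is "side" or "top" or "wrist"; returns a dict with "img" (400x640x3 uint8, blue, green, red), "range_z" (400x640 float32, m along the optical axis (not along the pixel's ray), 0 where there is no reading), "fx", "fy", "cx", "cy" (pixels), "k1" (the pictures are not rectified: a ray, as slopes to the right and down, at radius r is drawn at 1 + k1 r^2 times it, then the intrinsics apply), "eye" and "orientation" of the camera in the world. Camera axes: x right, y down, z forward; pixel columns grow to the right and rows downward; lengths in m; the calibration is good to about 2 mm. A picture is of the moment at which its call begins.
- bot.finish_job(): hands the job in; it is judged then, once.
The state is a dict: "clock": time; "qpos": joint angles; "qd": joint speeds; "joint_torque": joint torques, N m; "ee_pos": TCP position; "tool_rot": TCP orientation; "wrist_force": force on the tool from outside, world axes, zero at the start; "wrist_torque": the same for the moment, N m; "width": opening from 0.0 (shut) to 1.0 (fully open); "finger_force": force on a finger pad.
Only numpy, scipy, OpenCV 4.12 (cv2) and the standard library are available. Lean on these libraries where they do the work, as an engineer would, in place of code of your own. Each camera call takes 0.05 s, during which the arm holds its last target. There are 200 camera calls.

## Working session

There is one attempt and no reset: what is moved stays moved. The work goes in short steps, Python scripts to look and compute and a shell command to move; the robot and the scene stay as the last step left them, time stands still between calls to the robot, and variables do not carry over. Pictures are saved under pics/ and viewed, at most 10 in all, crops included, and the job is handed in when it is done.

```bash
mkdir -p pics
cat > h.py <<'E'
import numpy as np,cv2
from scipy.spatial.transform import Rotation as R
from station import bot
def rot(o):
    o=np.array(o,float)
    return o if o.shape==(3,3) else R.from_rotvec(o).as_matrix()
def cloud(c):
    h,w=c['range_z'].shape
    u,v=np.meshgrid(np.arange(w),np.arange(h))
    K=np.array([[c['fx'],0,c['cx']],[0,c['fy'],c['cy']],[0,0,1.]])
    p=cv2.undistortPoints(np.stack([u,v],-1).reshape(-1,1,2).astype(np.float64),K,np.array([c['k1'],0,0,0.])).reshape(h,w,2)
    d=np.dstack([p,np.ones((h,w))])*c['range_z'][...,None]
    return d@rot(c['orientation']).T+np.array(c['eye'])
E
python3 - <<'E'
from h import *
for n in('side','top'):
    c=bot.capture(n);cv2.imwrite(f'pics/{n}0.png',c['img']);np.savez(f'{n}0.npz',**c)
    print(n,c['eye'],c['orientation'],c['fx'],c['k1'])
print(bot.get_obs())
E
```

```text
side [0.07055005 0.09550257 0.5865274 ] [-1.44302784  1.92615821 -0.95456014] 392.6166399141998 -0.05927581708526528
top [ 0.42716462 -0.05646223  1.1485002 ] [-2.15221835  2.09233615 -0.16106778] 513.2263449172034 -0.08408048359486703
{'clock': 0.1, 'qpos': array([ 1.38361543e+00,  3.85471740e-01,  6.79275119e-03, -4.18659825e-04,
       -1.19398645e+00, -2.58580725e-01]), 'qd': array([ 0.00152522, -0.00193504,  0.00246934,  0.00214082,  0.00082864,
       -0.00023334]), 'joint_torque': array([-4.46862150e-04, -3.93321276e+01,  1.88927042e+01,  4.19783145e+00,
       -2.60055291e-03,  5.85259883e-06]), 'ee_pos': array([0.26925787, 0.56350855, 0.24934998]), 'tool_rot': array([ 3.06199559e+00, -6.94238368e-01, -5.05780776e-04]), 'wrist_force': array([-0.23906106, -0.16312491,  0.4662805 ]), 'wrist_torque': array([0.01206863, 0.0700592 , 0.00952021]), 'finger_force': 0.0, 'width': 0.9970829101801603}
```

View pics/side0.png

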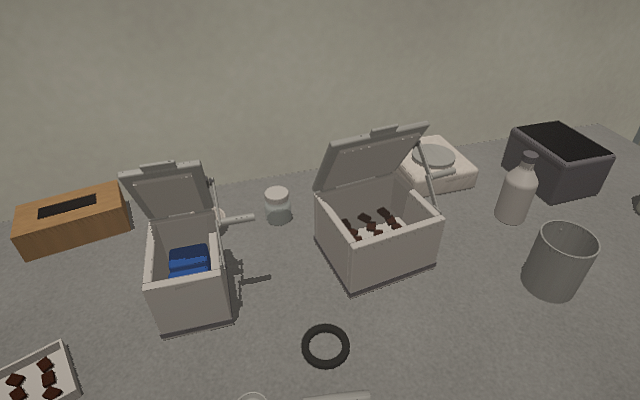

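View pics/top0.png

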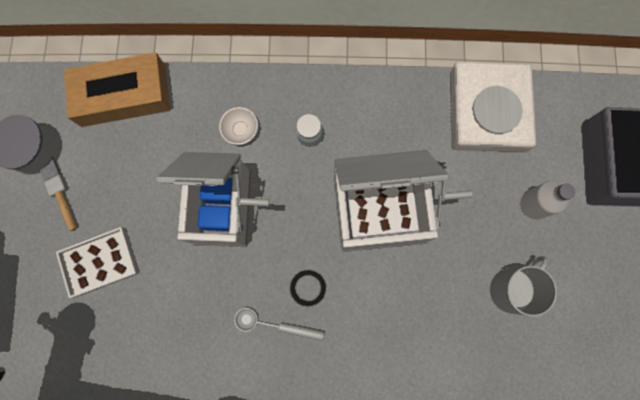

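The side view shows the narrow chest (blue packs) at about (190,260) and the wide chest with chocolates at (380,215). In the top view the wide chest's front rim runs (343,243)-(437,237), and its pin runs about (440,197)-(472,195).

Run:
```python
from h import *
np.set_printoptions(precision=4,suppress=True)
for n,rim,pin in(('top',(330,445,205,250),(440,480,186,204)),('side',(305,450,180,240),(425,470,160,190))):
    c=dict(np.load(n+'0.npz'));P=cloud(c);hsv=cv2.cvtColor(c['img'],cv2.COLOR_BGR2HSV)
    def reg(b,lo,hi):
        m=np.zeros(P.shape[:2],bool);m[b[2]:b[3],b[0]:b[1]]=1
        return m&(P[...,2]>lo)&(P[...,2]<hi)&(c['range_z']>0)
    m=reg(rim,.122,.14);q=P[m]
    r=cv2.minAreaRect(q[:,:2].astype(np.float32)*1000);print(n,'rim',m.sum(),np.median(q[:,2]),r);print(cv2.boxPoints(r))
    m=reg(pin,.14,.20);q=P[m];print('pin',m.sum(),q.min(0),q.max(0),q.mean(0))
    for y in np.arange(q[:,1].min(),q[:,1].max(),.008):
        s=q[(q[:,1]>=y)&(q[:,1]<y+.008)]
        if len(s): print(len(s),s.mean(0),s.min(0),s.max(0))
```

```text
top rim 1252 0.12950984548482758 ((557.5830688476562, -175.22198486328125), (86.2890625, 200.6328582763672), 7.12364387512207)
[[ 502.3313  -81.0303]
 [ 527.2119 -280.1144]
 [ 612.8348 -269.4137]
 [ 587.9542  -70.3295]]
pin 257 [ 0.5896 -0.3275  0.1657] [ 0.62   -0.2648  0.195 ] [ 0.6054 -0.2927  0.1771]
26 [ 0.6077 -0.3232  0.1758] [ 0.6023 -0.3275  0.1692] [ 0.6162 -0.3196  0.1809]
29 [ 0.6078 -0.3156  0.1767] [ 0.6015 -0.3195  0.1725] [ 0.6138 -0.3116  0.1818]
33 [ 0.6067 -0.3072  0.1762] [ 0.6002 -0.3114  0.1703] [ 0.6144 -0.3035  0.1798]
28 [ 0.6052 -0.2991  0.1763] [ 0.6002 -0.303   0.17  ] [ 0.612  -0.2956  0.1798]
29 [ 0.6046 -0.2913  0.1759] [ 0.5983 -0.2953  0.1687] [ 0.6113 -0.2882  0.1804]
30 [ 0.6033 -0.2835  0.1762] [ 0.5973 -0.2874  0.1696] [ 0.6109 -0.2796  0.1806]
29 [ 0.6023 -0.2753  0.177 ] [ 0.5954 -0.2792  0.172 ] [ 0.609  -0.2715  0.1837]
53 [ 0.6054 -0.2683  0.1801] [ 0.5896 -0.2713  0.1657] [ 0.62   -0.2648  0.195 ]
side rim 2055 0.12962635641050568 ((599.7472534179688, -169.86215209960938), (175.1597900390625, 198.33810424804688), 7.126583099365234)
[[ 500.5409  -82.3246]
 [ 525.1471 -279.1304]
 [ 698.9536 -257.3997]
 [ 674.3474  -60.5939]]
pin 308 [ 0.5818 -0.3291  0.1523] [ 0.6213 -0.2652  0.1976] [ 0.6013 -0.2866  0.174 ]
23 [ 0.6046 -0.3253  0.1734] [ 0.6002 -0.3291  0.1651] [ 0.6112 -0.3211  0.1781]
26 [ 0.6032 -0.3171  0.1739] [ 0.5998 -0.321   0.1667] [ 0.6108 -0.3131  0.1777]
25 [ 0.6027 -0.3091  0.174 ] [ 0.5991 -0.3124  0.167 ] [ 0.6102 -0.3051  0.1785]
23 [ 0.6016 -0.3013  0.1742] [ 0.5981 -0.3045  0.1682] [ 0.6078 -0.2971  0.1783]
25 [ 0.6003 -0.2932  0.1743] [ 0.5967 -0.2968  0.1665] [ 0.6063 -0.2892  0.1779]
21 [ 0.5995 -0.2852  0.174 ] [ 0.5965 -0.2885  0.1689] [ 0.606  -0.2813  0.178 ]
28 [ 0.5989 -0.2767  0.1747] [ 0.5945 -0.281   0.1665] [ 0.6051 -0.2733  0.1816]
137 [ 0.6011 -0.2687  0.1738] [ 0.5818 -0.2729  0.1523] [ 0.6213 -0.2652  0.1976]
```

```bash
python3 -m creep '[[[0,0,-15],[0,0,8.2],-1],[[0,0,-15],[0,0,8.2],-1],[[0,0,-15],[0,0,8.2],-1],[[0,0,-15],[0,0,8.2],-1],[[0,0,-15],[0,0,8.2],-1],[[0,0,-15],[0,0,8.2],-1],[[0,0,-15],[0,0,8.2],-1]]' 20
python3 -m creep '[[[48,-12,0],[0,0,0],-1],[[48,-12,0],[0,0,0],-1],[[48,-12,0],[0,0,0],-1],[[48,-12,0],[0,0,0],-1],[[48,-12,0],[0,0,0],-1],[[48,-12,0],[0,0,0],-1],[[48,-12,0],[0,0,0],-1],[[48,-12,0],[0,0,0],-1]]'
python3 -m creep '[[[48,-12,0],[0,0,0],-1],[[48,-12,0],[0,0,0],-1],[[48,-12,0],[0,0,0],-1],[[48,-12,0],[0,0,0],-1],[[48,-12,0],[0,0,0],-1],[[48,-12,0],[0,0,0],-1],[[48,-12,0],[0,0,0],-1],[[48,-12,0],[0,0,0],-1]]'
```

```text
clock: 0.8
ee_pos: [0.2693, 0.5637, 0.3553]
tool_rot: [2.347, -2.087, 0.001]
wrist_force: [-0.4, 0.2, -1.3]
width: 0.998
finger_force: 0.0
clock: 1.6
ee_pos: [0.4119, 0.1926, 0.3552]
tool_rot: [2.355, -2.08, -0.0]
wrist_force: [1.8, 0.3, 0.1]
width: 1.004
finger_force: 0.0
clock: 2.4
ee_pos: [0.5545, -0.1767, 0.3549]
tool_rot: [2.354, -2.081, -0.001]
wrist_force: [0.5, 0.9, 0.6]
width: 1.002
finger_force: 0.0
```

```bash
cat >> h.py <<'E'
yaw=np.radians(7.12);C0=np.array([.600,-.170])
ex=np.array([np.cos(yaw),np.sin(yaw)]);ey=np.array([-ex[1],ex[0]])
def chest(p): d=np.array(p[:2])-C0;return np.round(1000*np.array([d@ex,d@ey,p[2]]),1)
def where():
    o=bot.get_obs();M=rot(o['tool_rot']);print('t',round(o['clock'],2),'tcp chest mm',chest(o['ee_pos']),'F',np.round(o['wrist_force'],1),'w',round(o['width'],2),'tool yaw err deg',np.round(np.degrees([np.arctan2(M[:2,1]@ey,-M[:2,1]@ex)]),2),'z',np.round(M[:,2],3))
    return o,M
E
python3 -c "from h import *;where()"
```

```text
t 2.4 tcp chest mm [-46.   -1.  354.9] F [0.5 0.9 0.6] w 1.0 tool yaw err deg [0.07] z [-0.001  0.    -1.   ]
```

```bash
python3 -m creep '[[[36.5,-9,0],[0,0,0],-1],[[36.5,-9,0],[0,0,0],-1],[[36.5,-9,0],[0,0,0],-1],[[36.5,-9,0],[0,0,0],-1],[[0,0,40],[0,0,0],-1],[[0,0,40],[0,0,0],-1],[[0,0,40],[0,0,0],-1],[[0,0,10],[0,0,0],-1]]'
python3 - <<'E'
from h import *
where();c=bot.capture('wrist');cv2.imwrite('pics/w1.png',c['img'])
E
```

```text
clock: 3.2
ee_pos: [0.6053, -0.3141, 0.2188]
tool_rot: [2.35, -2.079, -0.017]
wrist_force: [-0.9, -0.9, -1.2]
width: 1.001
finger_force: 0.0
t 3.2 tcp chest mm [ -12.6 -143.6  218.8] F [-0.9 -0.9 -1.2] w 1.0 tool yaw err deg [0.12] z [-0.011  0.005 -1.   ]
```

View pics/w1.png

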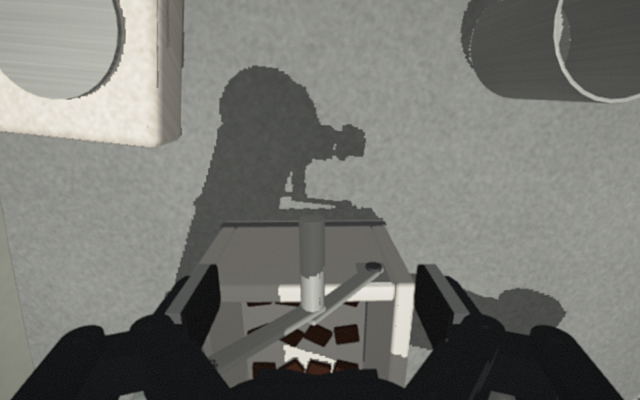

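The wrist view shows the pin (cols 300-325, rows 220-305) midway between the fingers (cols 217 and 415), so it is well aligned. I'll descend and grip it.

```bash
python3 -m creep '[[[0,0,0],[0,0,0],-1],[[0,0,20],[0,0,0],-1],[[0,0,20],[0,0,0],-1],[[0,0,6],[0,0,0],-1],[[0,0,0],[0,0,0],-1]]' 20
python3 -c "from h import *;where()"
```

```text
clock: 3.75
ee_pos: [0.6087, -0.3153, 0.1807]
tool_rot: [-2.354, 2.08, -0.003]
wrist_force: [-0.9, -0.3, 0.3]
width: 1.0
finger_force: 0.0
t 3.75 tcp chest mm [  -9.4 -145.3  180.7] F [-0.9 -0.3  0.3] w 1.0 tool yaw err deg [0.04] z [ 0.001 -0.001 -1.   ]
```

```bash
python3 -m creep '[[[0,0,9],[0,0,0],-1],[[0,0,0],[0,0,0],0.5],[[0,0,0],[0,0,0],1],[[0,0,0],[0,0,0],1],[[0,0,0],[0,0,0],1],[[0,0,0],[0,0,0],1],[[0,0,0],[0,0,0],1],[[0,0,0],[0,0,0],1]]' 25
python3 -c "from h import *;where()"
```

```text
clock: 4.55
ee_pos: [0.608, -0.3152, 0.1706]
tool_rot: [2.354, -2.08, 0.0]
wrist_force: [-0.8, -0.7, 0.8]
width: 0.151
finger_force: 24.7
t 4.55 tcp chest mm [ -10.  -145.1  170.6] F [-0.8 -0.7  0.8] w 0.15 tool yaw err deg [0.06] z [ 0. -0. -1.]
```

The pin is gripped with no side load. Next I push it along +x and -z.

```bash
python3 -m creep '[[[0,-2,2],[0,0,0],1],[[0,-2,2],[0,0,0],1],[[0,-2,2],[0,0,0],1],[[0,-2,2],[0,0,0],1]]'
python3 -m creep '[[[0,-2,2],[0,0,0],1],[[0,-2,2],[0,0,0],1],[[0,-2,2],[0,0,0],1],[[0,-2,2],[0,0,0],1],[[0,0,0],[0,0,0],1]]'
python3 -c "from h import *;where()"
```

```text
clock: 4.95
ee_pos: [0.6156, -0.3143, 0.1622]
tool_rot: [2.353, -2.08, -0.001]
wrist_force: [-4.5, -0.2, 4.1]
width: 0.155
finger_force: 25.6
clock: 5.45
ee_pos: [0.622, -0.3134, 0.1526]
tool_rot: [2.351, -2.079, -0.008]
wrist_force: [-7.0, -1.6, 2.4]
width: 0.155
finger_force: 26.0
t 5.45 tcp chest mm [   4.  -145.   152.6] F [-7.  -1.6  2.4] w 0.15 tool yaw err deg [0.1] z [-0.006  0.001 -1.   ]
```

```bash
python3 -m creep '[[[0,0,0],[0,0,0],-1],[[0,0,0],[0,0,0],-1],[[0,0,0],[0,0,0],-1],[[0,0,-10],[0,0,0],-1],[[0,0,-40],[0,0,0],-1],[[0,0,-45],[0,0,0],-1],[[0,0,-50],[0,0,0],-1],[[0,0,-50],[0,0,0],1]]'
python3 - <<'E'
from h import *
where();c=bot.capture('side');cv2.imwrite('pics/s2.png',c['img'][100:320,150:550])
P=cloud(c);L=np.array([chest(p) for p in P[115:200,300:480].reshape(-1,3)])
s=L[(abs(L[:,1])<85)&(L[:,2]>150)&(L[:,0]>-30)&(L[:,0]<100)];print(s[:,2].max(),s[s[:,2].argmax()])
for a in range(-70,80,35):
    q=s[abs(s[:,1]-a)<17]; f=np.polyfit(q[:,0],q[:,2],1) if len(q)>5 else 0;print(a,len(q),f,np.degrees(np.arctan(f)))
E
```

```text
clock: 6.25
ee_pos: [0.6238, -0.313, 0.3525]
tool_rot: [-2.354, 2.08, -0.003]
wrist_force: [0.1, 0.2, -0.5]
width: 0.856
finger_force: 0.0
t 6.25 tcp chest mm [   5.9 -144.9  352.5] F [ 0.1  0.2 -0.5] w 0.86 tool yaw err deg [0.05] z [ 0.002 -0.001 -1.   ]
289.2 [ -9.4 -19.5 289.2]
-70 403 [ -1.80261899 258.59654792] [-60.98074735  89.77843674]
-35 370 [ -2.03858765 257.44607187] [-63.87040103  89.77744663]
0 35 [ -2.86560875 253.95389303] [-70.76274967  89.77438628]
35 0 0 0.0
70 0 0 0.0
```

View pics/s2.png

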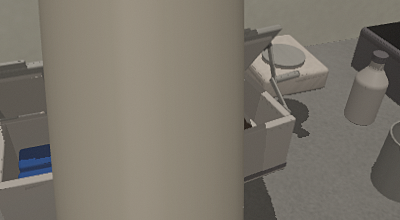

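The stay is visibly bent at the knee (crop about (278,95)), and the lid still stands at about 60°. Next I bring the closed fingers behind the lid's upper face.

```bash
python3 -m creep '[[[-36,-14,0],[0,0,0],1],[[-36,-14,0],[0,0,0],1],[[-36,-14,0],[0,0,0],1],[[-36,-14,0],[0,0,0],1],[[0,0,0],[0,0,0],1],[[0,0,36],[0,0,0],1],[[0,0,36],[0,0,0],1],[[0,0,0],[0,0,0],1]]'
python3 -c "from h import *;where()"
python3 -m creep '[[[0,6,0],[0,0,0],1],[[0,6,0],[0,0,0],1],[[0,5,0],[0,0,0],1],[[0,4,0],[0,0,0],1],[[0,0,0],[0,0,0],1]]'
python3 -c "from h import *;where()"
```

```text
clock: 7.1
ee_pos: [0.6592, -0.163, 0.2717]
tool_rot: [2.349, -2.078, -0.015]
wrist_force: [0.1, -0.4, -0.5]
width: 0.001
finger_force: 0.0
t 7.1 tcp chest mm [ 59.6  -0.3 271.7] F [ 0.1 -0.4 -0.5] w 0.0 tool yaw err deg [0.09] z [-0.011  0.002 -1.   ]
clock: 7.6
ee_pos: [0.6406, -0.1662, 0.2788]
tool_rot: [-2.353, 2.08, -0.003]
wrist_force: [0.5, 1.6, -0.2]
width: -0.003
finger_force: 0.0
t 7.6 tcp chest mm [ 40.7  -1.3 278.8] F [ 0.5  1.6 -0.2] w -0.0 tool yaw err deg [0.08] z [ 0.002 -0.    -1.   ]
```

```bash
python3 -m creep '[[[0,3,1.6],[0,0,0],1],[[0,3,1.6],[0,0,0],1],[[0,3,1.6],[0,0,0],1],[[0,3,1.6],[0,0,0],1],[[0,3,1.6],[0,0,0],1],[[0,3,1.6],[0,0,0],1],[[0,3,1.6],[0,0,0],1],[[0,3,1.6],[0,0,0],1]]'
python3 -c "from h import *;where()"
```

```text
clock: 8.4
ee_pos: [0.6174, -0.1689, 0.2644]
tool_rot: [-2.354, 2.08, -0.001]
wrist_force: [3.7, 0.9, -0.1]
width: 0.005
finger_force: 1.4
t 8.4 tcp chest mm [ 17.4  -1.1 264.4] F [ 3.7  0.9 -0.1] w 0.0 tool yaw err deg [0.05] z [ 0.001 -0.    -1.   ]
```

```bash
python3 -m creep '[[[0,2.5,1.9],[0,0,0],1],[[0,2.5,1.9],[0,0,0],1],[[0,2.5,1.9],[0,0,0],1],[[0,2.5,1.9],[0,0,0],1],[[0,2.5,1.9],[0,0,0],1],[[0,2.5,1.9],[0,0,0],1],[[0,2.5,1.9],[0,0,0],1],[[0,2.5,1.9],[0,0,0],1]]'
python3 -c "from h import *;where()"
python3 -m creep '[[[0,2,2.4],[0,0,0],1],[[0,2,2.4],[0,0,0],1],[[0,2,2.4],[0,0,0],1],[[0,2,2.4],[0,0,0],1],[[0,2,2.4],[0,0,0],1],[[0,2,2.4],[0,0,0],1],[[0,2,2.4],[0,0,0],1],[[0,2,2.4],[0,0,0],1]]'
python3 -c "from h import *;where()"
```

```text
clock: 9.2
ee_pos: [0.597, -0.1714, 0.2491]
tool_rot: [2.354, -2.08, -0.0]
wrist_force: [2.9, -0.1, -0.3]
width: 0.001
finger_force: 1.0
t 9.2 tcp chest mm [ -3.1  -1.1 249.1] F [ 2.9 -0.1 -0.3] w 0.0 tool yaw err deg [0.07] z [-0. -0. -1.]
clock: 10.0
ee_pos: [0.5811, -0.1734, 0.2298]
tool_rot: [2.354, -2.08, -0.0]
wrist_force: [-0.3, 0.2, 2.4]
width: -0.003
finger_force: 0.8
t 10.0 tcp chest mm [-19.2  -1.1 229.8] F [-0.3  0.2  2.4] w -0.0 tool yaw err deg [0.07] z [-0. -0. -1.]
```

```bash
python3 -m creep '[[[0,1.6,2.75],[0,0,0],1],[[0,1.6,2.75],[0,0,0],1],[[0,1.6,2.75],[0,0,0],1],[[0,1.6,2.75],[0,0,0],1],[[0,1.6,2.75],[0,0,0],1],[[0,1.6,2.75],[0,0,0],1],[[0,1.6,2.75],[0,0,0],1],[[0,1.6,2.75],[0,0,0],1]]'
python3 - <<'E'
from h import *
where();c=bot.capture('side');cv2.imwrite('pics/s3.png',c['img'][80:340,100:550])
E
```

```text
clock: 10.8
ee_pos: [0.5688, -0.1749, 0.2078]
tool_rot: [-2.354, 2.08, -0.001]
wrist_force: [0.8, -0.4, 1.3]
width: 0.003
finger_force: 0.5
t 10.8 tcp chest mm [-31.6  -1.  207.8] F [ 0.8 -0.4  1.3] w 0.0 tool yaw err deg [0.06] z [ 0.001  0.    -1.   ]
```

View pics/s3.png

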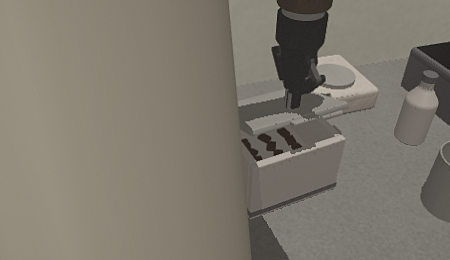

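The lid (crop about (290,120)) is roughly two thirds down under the fingertips, and the stay is folding. I'll finish slowly.

```bash
python3 -m creep '[[[0,1.1,3],[0,0,0],1],[[0,1.1,3],[0,0,0],1],[[0,1.1,3],[0,0,0],1],[[0,1.1,3],[0,0,0],1],[[0,1.1,3],[0,0,0],1],[[0,1.1,3],[0,0,0],1],[[0,1.1,3],[0,0,0],1],[[0,1.1,2.5],[0,0,0],1]]'
python3 -m creep '[[[0,0.5,2],[0,0,0],1],[[0,0.5,2],[0,0,0],1],[[0,0.5,2],[0,0,0],1],[[0,0.5,2],[0,0,0],1],[[0,0.5,2],[0,0,0],1],[[0,0.5,2],[0,0,0],1],[[0,0.5,2],[0,0,0],1],[[0,0.5,2],[0,0,0],1]]'
python3 -c "from h import *;where()"
```

```text
clock: 11.65
ee_pos: [0.5601, -0.176, 0.1843]
tool_rot: [-2.354, 2.08, -0.001]
wrist_force: [0.6, 0.2, 0.2]
width: 0.004
finger_force: 0.3
clock: 12.45
ee_pos: [0.5559, -0.1765, 0.1684]
tool_rot: [2.354, -2.08, -0.0]
wrist_force: [0.8, 0.6, 0.5]
width: -0.002
finger_force: 0.1
t 12.45 tcp chest mm [-44.6  -1.  168.4] F [0.8 0.6 0.5] w -0.0 tool yaw err deg [0.06] z [-0.  0. -1.]
```

```bash
python3 -m creep '[[[0,0.2,1],[0,0,0],1],[[0,0.2,1],[0,0,0],1],[[0,0.2,1],[0,0,0],1],[[0,0.2,1],[0,0,0],1],[[0,0.2,1],[0,0,0],1],[[0,0.2,1],[0,0,0],1],[[0,0,1],[0,0,0],1],[[0,0,0],[0,0,0],1]]'
python3 -m creep '[[[0,0,1],[0,0,0],1],[[0,0,0.5],[0,0,0],1],[[0,0,0.5],[0,0,0],1],[[0,0,0],[0,0,0],1]]'
python3 -c "from h import *;where()"
```

```text
clock: 13.25
ee_pos: [0.5548, -0.1767, 0.1616]
tool_rot: [2.354, -2.08, -0.0]
wrist_force: [0.3, 0.1, 1.0]
width: 0.002
finger_force: 0.3
clock: 13.65
ee_pos: [0.5548, -0.1767, 0.1616]
tool_rot: [-2.355, 2.08, -0.002]
wrist_force: [-3.6, 1.9, 8.2]
width: -0.006
finger_force: 4.5
t 13.65 tcp chest mm [-45.7  -1.  161.6] F [-3.6  1.9  8.2] w -0.01 tool yaw err deg [0.02] z [ 0.001 -0.001 -1.   ]
```

```bash
python3 -m creep '[[[0,0,1],[0,0,0],1],[[0,0,0],[0,0,0],1],[[0,0,0],[0,0,0],1]]'
python3 -m creep '[[[0,0,-3],[0,0,0],1],[[0,0,-10],[0,0,0],1],[[0,0,-30],[0,0,0],1],[[0,0,-50],[0,0,0],1],[[0,0,-50],[0,0,0],1],[[0,0,-40],[0,0,0],1],[[45,0,0],[0,0,0],1],[[45,0,0],[0,0,0],1]]'
python3 -m creep '[[[45,0,0],[0,0,0],1],[[45,0,0],[0,0,0],1],[[45,0,0],[0,0,0],1],[[45,0,0],[0,0,0],1],[[0,0,0],[0,0,0],1],[[0,0,0],[0,0,0],1]]'
python3 - <<'E'
from h import *
where();c=bot.capture('top');cv2.imwrite('pics/t4.png',c['img']);P=cloud(c)
L=np.array([chest(p) for p in P.reshape(-1,3)])
s=L[(abs(L[:,1])<85)&(abs(L[:,0])<80)&(L[:,2]<200)]
A=np.c_[s[:,:2],np.ones(len(s))];print(len(s),np.linalg.lstsq(A,s[:,2],rcond=None)[0],np.percentile(s[:,2],[5,50,95]))
E
```

```text
clock: 13.95
ee_pos: [0.5548, -0.1767, 0.1615]
tool_rot: [-2.355, 2.079, -0.002]
wrist_force: [-5.4, 2.4, 13.3]
width: -0.002
finger_force: 6.6
clock: 14.75
ee_pos: [0.5667, -0.2661, 0.3446]
tool_rot: [-2.355, 2.075, -0.007]
wrist_force: [0.7, 0.5, -0.5]
width: 0.003
finger_force: 0.0
clock: 15.35
ee_pos: [0.5876, -0.4457, 0.3399]
tool_rot: [2.351, -2.083, -0.004]
wrist_force: [-0.1, 0.4, 0.5]
width: -0.002
finger_force: 0.0
t 15.35 tcp chest mm [ -46.4 -272.1  339.9] F [-0.1  0.4  0.5] w -0.0 tool yaw err deg [0.18] z [-0.002  0.001 -1.   ]
6741 [-1.66362208e-04  6.67595820e-04  1.42548919e+02] [139.6 142.6 145.5]
```

View pics/t4.png

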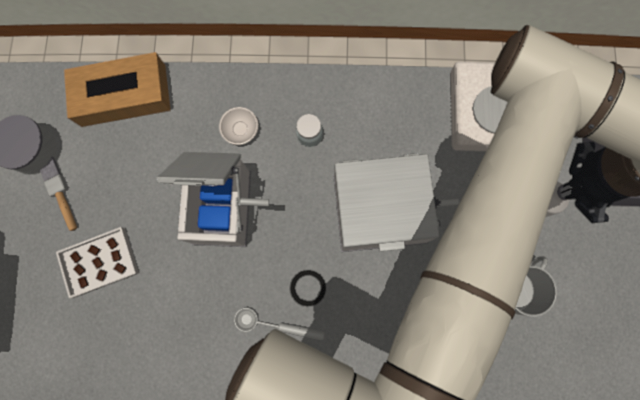

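The top view shows the wide lid (335-437, 155-248) flat at z 142.5 mm with zero slope, so it is fully shut. The narrow lid (160-240, 153-183) is unchanged, and the arm is clear of everything.

```bash
python3 -c "from station import bot;print(bot.finish_job())"
```

```text
the job is handed in; nothing more can be done
None
```

The wide chest is fully shut: I folded its stay at the knee and lowered the lid gently until it lay flat, with its top 142.5 mm above the bench; the narrow chest's lid still stands open, and I handed the job in at about 15 s.

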